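Return the stray punch to its hole in the graded disc-cutter block

TASK

One disc-cutter punch has been left standing on the round red mat. Put it upright into the hole of the steel block that matches its diameter, feeling gently for the hole because the block has shifted in its cradle, and press it fully home against its ejector without forcing it, then let go. Leave the three punches in the tray and everything else where they are.

Things in the scene. Friction and masses are not known exactly. Their poses are not given: they have to be found in the camera images.
- cradle: Low wooden cradle, 76 (x) x 206 (y) x 22 mm, fixed; origin at the centre of its underside. In it lies a steel block 54 (x) x 160 (y) mm, top face 53 mm above the table, with a graded row of round blind holes 12, 16, 20, 24 mm at y = -51, -19, +15, +53 mm from the block's middle. The block is 26 mm shorter than the room in the cradle but is wedged tight where it is, giving to no push below 50 N.
- hole_12 (a point): Nominal mouth centre of the 12 mm hole (bored 14 mm) in the steel block, level with its top face; z up, y along the row. This point is fixed to the cradle: the hole would be here if the block were against the cradle's -y end. The block has been shifted 3 to 24 mm towards +y (unmeasured, all holes alike, nothing across), so the real hole is that far off; feel for it or see it.
- hole_16 (a point): Nominal mouth centre of the 16 mm hole (bored 18 mm) in the steel block, level with its top face; z up, y along the row. The real hole is 3 to 24 mm from here towards +y, as told under hole_12. In every hole a rubber ejector slug stands 22 mm below the mouth; it goes down 12 mm under a steady push of 8 to 10 N and stays down.
- hole_20 (a point): Nominal mouth centre of the 20 mm hole (bored 22 mm) in the steel block, level with its top face; z up, y along the row. The real hole is 3 to 24 mm from here towards +y, as told under hole_12. In every hole a punch first stops on the slug, 22 mm deep, and is home when the slug bottoms: 34 mm deep, 42 mm of punch above the block.
- hole_24 (a point): Nominal mouth centre of the 24 mm hole (bored 26 mm) in the steel block, level with its top face; z up, y along the row. The real hole is 3 to 24 mm from here towards +y, as told under hole_12. Pushing a punch, or the block, with more than 40 N does damage.
- punch_12_mid (a point): Centre (half-way up) of the 12 mm punch: a plain bright metal cylinder, 12 mm diameter, 76 mm long, foot edge chamfered 1 mm, standing upright, z along its axis, 67 g within 20 percent. One of the four punches stands on the red mat; the other three stand in the tray.
- punch_16_mid (a point): Centre (half-way up) of the 16 mm punch: a plain bright metal cylinder, 16 mm diameter, 76 mm long, foot edge chamfered 1 mm, standing upright, z along its axis, 119 g within 20 percent. One of the four punches stands on the red mat; the other three stand in the tray.
- punch_20_mid (a point): Centre (half-way up) of the 20 mm punch: a plain bright metal cylinder, 20 mm diameter, 76 mm long, foot edge chamfered 1 mm, standing upright, z along its axis, 186 g within 20 percent. One of the four punches stands on the red mat; the other three stand in the tray.
- punch_24_mid (a point): Centre (half-way up) of the 24 mm punch: a plain bright metal cylinder, 24 mm diameter, 76 mm long, foot edge chamfered 1 mm, standing upright, z along its axis, 268 g within 20 percent. One of the four punches stands on the red mat; the other three stand in the tray.
- mat: Round red mat, 90 mm across, 5 mm thick, fixed, origin at the centre of its underside; one punch stands on it within 15 mm of its middle (punch foot 5 mm above the table).
- tray: Shallow dark wooden tray, 80 (x) x 200 (y) x 16 mm, floor 5 mm thick, fixed, origin at the centre of its underside; three punches stand in it and stay there.
- hammer_grip (a point): Grip of a hammer, 240 mm long, lying to the left: a bystander.
- pliers: Pliers with blue handles, 150 mm long, lying flat: a bystander. Origin under the pivot.
- bead_jar: Amber glass jar with brass cap, 56 mm across, 65 mm high: a bystander. Origin at the centre of its underside.
- bangle: Copper bangle, 68 mm across, 9 mm high, lying flat: a bystander. Origin at the centre of its underside.
- brooch: Round brass brooch with blue stone, 44 mm across, 13 mm high: a bystander. Origin at the centre of its underside.
Not all that is in view belongs to the job. What is shaped like the part that bears punch_20_mid but purple is not meant. Of the things that look like the mat, the smaller one is meant.

How it is judged:
By the outcome, as a careful person would: the job done as asked, in the order asked, and still so for the second after the job is handed in, with the robot touching nothing.
It also fails if it takes over 67 s, if anything falls off the work surface, if the arm or the gripper's body presses on something with over 40 N, if the wrist force passes 120 N, or if a joint passes its speed limit or range.

ROBOT

A 7-joint arm with a two-finger parallel gripper is mounted at the origin on the work surface. World frame = base frame: x ahead of the robot, y to its left, z up, the work surface at z = 0. Lengths are in m, angles in rad, forces in N, time in s.
With the tool pointing down it reaches from about 0.425 to 0.95 m from the base axis. Payload 4.7 kg.
Tool frame: the origin (TCP) lies at the very end of the fingers, on their centre line; the grasp point (between the pads) lies arm.hold_point_z behind it (arm.hold_point_z is the distance from the TCP to the grasp point, in m); z points along the fingers, y is the line along which they close (so a half turn about z gives the same grasp; the last joint's range is limited). The gripper opens to 87 mm and grips with 3 to 60 N. Pads are 19 mm wide; open, the fingers measure 117 mm over their backs; the gripper's body (75 mm by 190 mm) begins 51 mm behind the grasp point.
Start: joints at [1.268, 0.469, -0.049, 1.532, 0.024, 1.141, -0.082], TCP at [0.183, -0.65, 0.223] pointing down, gripper open.
Joint ranges: [-2.59, 2.59], [-0.33, 1.99], [-1.39, 1.29], [0.1, 2.45], [-1.04, 4.18], [0.21, 1.99], [-2.66, 2.66]. Speed limits (rad/s): [2.57, 2.57, 3.14, 3.14, 3.14, 3.14, 3.14].

INTERFACE

Orientations are given as a unit quaternion [x, y, z, w].
In Python, from cell import arm, jaws, planner, optics, order, monitor gives the robot as it stands. Calls block until the motion is done:
- arm.reach(position, orientation): joint-space move of the TCP to a pose.
- arm.line_to(position, ori=None, speed=0.15): straight line of the TCP; ori=None keeps the orientation; speed is the mean speed in m/s.
- arm.move_joints(angles): joint-space move.
- jaws.move_gripper(opening, effort=None): finger opening in m; effort is the grip in N (None keeps the last); returns when the fingers have stopped.
- arm.pause(seconds).
- planner.ik(position, orientation): joint angles nearest the present ones, or None.
- optics.capture(name): name is "scene" or "top" or "wrist"; returns (picture, depth): 400x640x3 uint8, red, green, blue; 400x640 float32, m along the optical axis (not along the pixel's ray), 0 where there is no reading.
- optics.get_calibration(name): a dict with "fx", "fy", "cx", "cy" (pixels), "rvec" (rotation vector, rad) and "tvec" (3), from world to camera coordinates, as OpenCV has them. Camera axes: x right, y down, z forward; pixel columns grow to the right and rows downward; lengths in m; the calibration is good to about 2 mm. A picture is of the moment at which its call begins: read the wrist's pose just before it. get_calibration takes no time and is no camera call; for the wrist camera it gives the pose at the moment of the call.
A pose or a line that the arm cannot do raises arm.Unreachable and nothing moves.
- order.sign_off(): hands the job in; it is judged then, once.
Readings, each from a call of its own:
- monitor.current_time_s(): time.
- monitor.current_joint_positions(): joint angles.
- monitor.current_qvel(): joint speeds.
- monitor.current_tau(): joint torques, N m.
- monitor.current_eef_pos(): TCP position.
- monitor.current_ee_rot(): TCP orientation.
- monitor.current_force(): force on the tool from outside, world axes, zero at the start.
- monitor.current_moment(): the same for the moment, N m.
- monitor.current_finger_gap(): finger opening in m.
- monitor.current_finger_force(): force on a finger pad.
Only numpy, scipy, OpenCV 4.12 (cv2) and the standard library are available. Lean on these libraries where they do the work, as an engineer would, in place of code of your own. Each camera call takes 0.05 s, during which the arm holds its last target. There are 200 camera calls.

## Working session

There is one attempt and no reset: what is moved stays moved. The work goes in short steps, each a Python script; the robot and the scene stay as the last script left them, time stands still between calls to the robot, and variables do not carry over. Pictures are saved under pics/ and viewed, at most 10 in all, crops included, and the job is handed in when it is done.

```bash
ls; mkdir -p pics; cat > h.py <<'E'
import numpy as np, cv2
from cell import arm, jaws, planner, optics, order, monitor
def cap(n):
    c=optics.get_calibration(n); p,d=optics.capture(n)
    return p,d,c
def world(c,d):
    R,_=cv2.Rodrigues(np.array(c['rvec'],float)); t=np.array(c['tvec'],float).ravel()
    v,u=np.mgrid[:d.shape[0],:d.shape[1]]
    P=np.stack([(u-c['cx'])/c['fx']*d,(v-c['cy'])/c['fy']*d,d],-1)
    return (P-t)@R
def save(n,p): cv2.imwrite('pics/'+n,p[...,::-1])
E
python3 - <<'E'
from h import *
for n in ('scene','top'):
    p,d,c=cap(n); save(n+'.png',p); np.savez(n,p=p,w=world(c,d),d=d); print(n,c)
print(arm.hold_point_z,monitor.current_ee_rot(),monitor.current_force(),monitor.current_time_s())
E
```

```text
pics
scene {'fx': 379.1603600026519, 'fy': 379.1603600026519, 'cx': 322.2560171545395, 'cy': 204.29405646271465, 'rvec': array([ 2.03898903,  0.97481933, -0.47142078]), 'tvec': array([-0.37127755, -0.20848394,  1.55593147])}
top {'fx': 400.78356790867707, 'fy': 400.78356790867707, 'cx': 318.55073390136, 'cy': 194.54844955803256, 'rvec': array([ 2.14059159, -2.15011526,  0.15711086]), 'tvec': array([0.01306907, 0.57393281, 1.08145286])}
0.0187 [ 9.90639828e-01  1.36499144e-01 -1.42809030e-04 -8.33689716e-04] [0.17026834 0.5900857  0.91391365] 0.1
```

View pics/top.png

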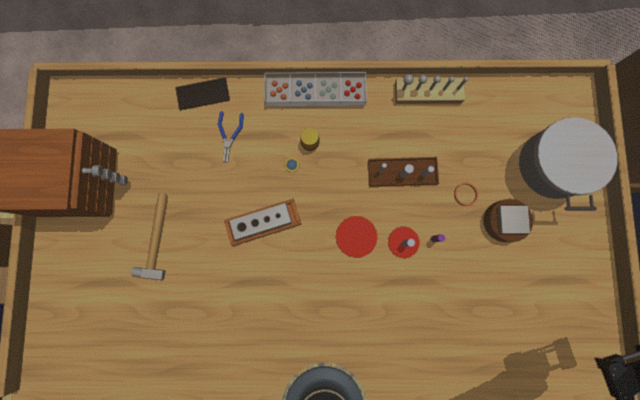

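View pics/scene.png

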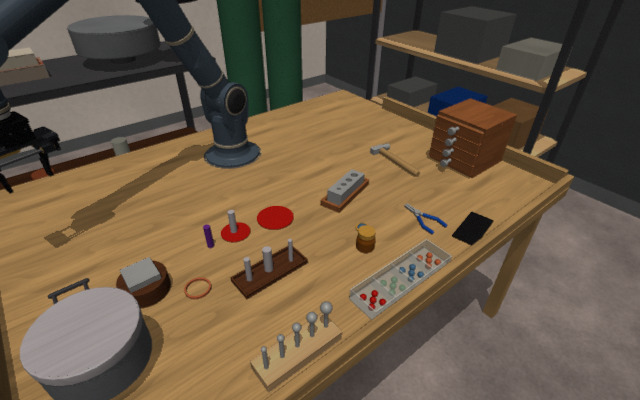

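In the top view, the small red mat is at (404,242) with a bright punch at (409,243). The larger red disc at (356,236) is empty and is a decoy. The purple punch at (438,239) is also a decoy. The cradle and block are at (263,222) and the tray at (403,171). I'll measure these and then take close wrist views.

```bash
python3 - <<'E'
from h import *
z=np.load('top.npz'); p=z['p'].astype(int); w=z['w']
def rep(n,m):
    q=w[m]; print(n,m.sum(),q.mean(0).round(4),q.min(0).round(3),q.max(0).round(3))
v,u=np.mgrid[:400,:640]
box=lambda a,b,c,d:(u>=a)&(u<c)&(v>=b)&(v<d)
H=w[...,2]
m=box(380,220,428,262)&(H>.07)&(H<.1); rep('punch top',m)
red=(p[...,0]>120)&(p[...,1]<60)&(H<.02)
rep('mat',red&box(386,222,424,262))
m=box(220,195,305,250)&(H>.045)&(H<.06); rep('block',m)
q=w[m][:,:2].astype(np.float32); print(cv2.minAreaRect(q))
m2=box(220,195,305,250)&(H>.014)&(H<.06); print('cradle',cv2.minAreaRect(w[m2][:,:2].astype(np.float32)))
for n,b in (('t1',(374,156,392,185)),('t2',(396,156,417,185)),('t3',(420,156,436,185))):
    rep(n,box(*b)&(H>.075)&(H<.1))
c=optics.get_calibration('wrist'); R,_=cv2.Rodrigues(np.array(c['rvec'])); print('wristcam',-R.T@c['tvec'],R[2],c['fx'])
E
```

```text
punch top 50 [ 0.4393 -0.2329  0.0801] [ 0.429 -0.243  0.07 ] [ 0.448 -0.223  0.086]
mat 564 [ 0.4436 -0.2277  0.0051] [ 0.4   -0.273 -0.   ] [ 0.485 -0.189  0.013]
block 999 [0.5007 0.1703 0.053 ] [0.453 0.089 0.045] [0.547 0.255 0.059]
((0.5004191994667053, 0.1725069284439087), (0.054484687745571136, 0.1597135066986084), 17.215850830078125)
cradle ((0.5009064674377441, 0.1706448495388031), (0.07639613002538681, 0.20633047819137573), 17.193500518798828)
t1 16 [ 0.6491 -0.1674  0.0812] [ 0.644 -0.171  0.079] [ 0.655 -0.163  0.084]
t2 61 [ 0.6397 -0.2353  0.0813] [ 0.629 -0.248  0.075] [ 0.652 -0.226  0.087]
t3 31 [ 0.6383 -0.2953  0.0807] [ 0.632 -0.303  0.076] [ 0.646 -0.287  0.086]
wristcam [ 0.24687406 -0.63325932  0.384267  ] [-0.23954579 -0.06440298 -0.96874665] 310.49636244841827
```

```bash
cat >> h.py <<'E'
YAW=np.radians(17.2)
def q(a=YAW): return [np.cos(a/2),np.sin(a/2),0,0]
E
python3 - <<'E'
from h import *
def crop(n,b,f): 
    p=np.load(n+'.npz')['p'][b[1]:b[3],b[0]:b[2]]; return cv2.resize(p,None,fx=f,fy=f,interpolation=cv2.INTER_CUBIC)
jaws.move_gripper(0.045)
for n,x in (('mat',(.43,-.23,.22)),('block',(.485,.17,.22))):
    arm.reach(x,q()); arm.pause(.2)
    p,d,c=cap('wrist'); save('w_'+n+'.png',p); np.savez('w_'+n,p=p,w=world(c,d),d=d,**{k:np.array(v) for k,v in c.items()})
print(monitor.current_time_s(),monitor.current_eef_pos(),monitor.current_force())
E
```

```text
4.8333 [0.48528209 0.16911636 0.21994934] [ 0.42928046 -0.04888189  0.52486653]
```

View pics/w_mat.png

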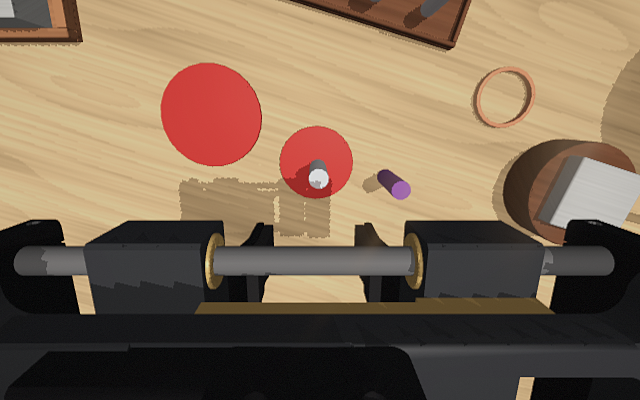

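View pics/w_block.png

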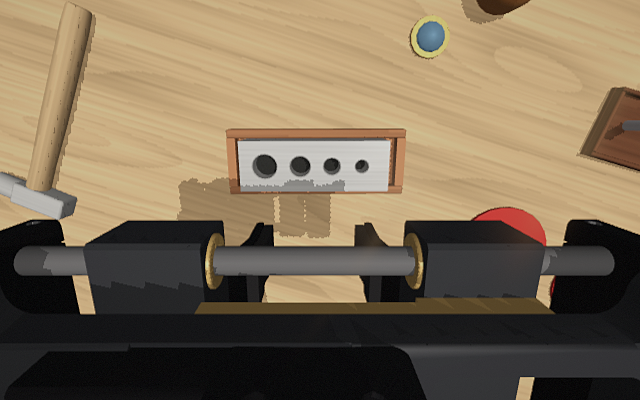

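The mat view shows the bright punch, top disc at (318,178), on the small mat; the purple punch is at (398,188). The block view shows holes at (265,166), (300,166), (331,166) and (361,166), with the largest towards +y. Next I'll fit the circles on their height planes and confirm the choice in an enlarged crop.

```bash
cat >> h.py <<'E'
def onplane(c,uv,z):
    R,_=cv2.Rodrigues(np.array(c['rvec'],float)); t=np.array(c['tvec'],float).ravel()
    uv=np.atleast_2d(uv).astype(float)
    r=np.c_[(uv[:,0]-c['cx'])/c['fx'],(uv[:,1]-c['cy'])/c['fy'],np.ones(len(uv))]@R
    o=-R.T@t
    return o+r*((z-o[2])/r[:,2])[:,None]
def blobs(c,mask,box,z,amin=20):
    a,b,e,f=box; m=np.zeros(mask.shape,np.uint8); m[b:f,a:e]=mask[b:f,a:e]
    n,l,s,cen=cv2.connectedComponentsWithStats(m)
    for i in range(1,n):
        if s[i,4]<amin: continue
        v,u=np.nonzero(l==i)
        P=onplane(c,np.c_[u,v],z)[:,:2]; k=cv2.convexHull(np.c_[u,v].astype(np.int32))
        H=onplane(c,k[:,0],z)[:,:2].astype(np.float32)
        R=cv2.minAreaRect(H)
        # area of one pixel on the plane
        g=onplane(c,[cen[i],cen[i]+[1,0],cen[i]+[0,1]],z)[:,:2]; A=abs(np.linalg.det(g[1:]-g[0]))*s[i,4]
        print('blob',cen[i].round(1),s[i,4],'xy',P.mean(0).round(4),'eqdia',round(2e3*np.sqrt(A/np.pi),1),'rect',np.round(R[0],4),np.round(R[1],4),round(R[2],1))
E
python3 - <<'E'
from h import *
C=lambda z:{k:z[k] for k in('fx','fy','cx','cy','rvec','tvec')}
z=np.load('w_mat.npz'); p=z['p'].astype(int); g=p.min(2)
print(z['w'][170:186,318].round(3).tolist()[::5], g[165:190,318], g[178,305:332])
for t in (130,160,190): blobs(C(z),g>t,(300,155,340,195),.081)
pu=(p[...,2]>p[...,1]+40)&(p[...,0]>120); blobs(C(z),pu,(370,160,420,205),.076)
cr=cv2.resize(z['p'][120:215,260:430],None,fx=3.5,fy=3.5,interpolation=cv2.INTER_CUBIC)
z=np.load('w_block.npz'); p=z['p'].astype(int); g=p.max(2)
print(g[160,235:400].tolist())
for t in (90,): blobs(C(z),g<t,(250,150,372,178),.053,30)
save('conf.png',np.vstack([cr,cv2.resize(z['p'][120:200,220:420],(595,238),interpolation=cv2.INTER_CUBIC)]))
H=z['w'][...,2]; blobs(C(z),(H>.046)&(H<.06),(225,120,410,180),.053)
E
```

```text
[[0.446, -0.232, 0.082], [0.442, -0.233, 0.082], [0.437, -0.235, 0.081], [0.432, -0.236, 0.082]] [109 108 104 117 204 223 218 216 216 216 216 216 217 217 219 220 188 153
 157 158 159 161 169 130  43] [ 40  38  29  75 219 219 217 216 216 216 217 217 217 217 217 216 216 216
 216 215 216 217 221 170  67  43  67]
blob [318.3 178.1] 315 xy [ 0.4386 -0.2343] eqdia 20.0 rect [ 0.4382 -0.2346] [0.0191 0.0188] 16.9
blob [318.5 177.5] 270 xy [ 0.4392 -0.2343] eqdia 18.5 rect [ 0.4388 -0.2341] [0.0189 0.019 ] 5.5
blob [318.8 176.8] 234 xy [ 0.44   -0.2344] eqdia 17.2 rect [ 0.4397 -0.2347] [0.0191 0.0159] 75.6
blob [400.6 189.7] 271 xy [ 0.4508 -0.3179] eqdia 19.1 rect [ 0.451  -0.3183] [0.0177 0.0185] 17.1
[205, 100, 63, 98, 200, 197, 194, 194, 194, 194, 194, 194, 194, 194, 195, 195, 198, 200, 152, 90, 78, 76, 48, 43, 47, 45, 49, 48, 45, 49, 46, 48, 50, 48, 49, 47, 46, 38, 16, 42, 186, 203, 199, 196, 196, 195, 196, 197, 196, 196, 197, 197, 197, 197, 201, 199, 158, 70, 38, 45, 47, 47, 46, 49, 48, 46, 48, 50, 50, 32, 26, 20, 48, 136, 190, 202, 199, 198, 198, 198, 199, 199, 198, 199, 199, 200, 200, 201, 206, 200, 162, 85, 37, 40, 44, 45, 43, 30, 28, 25, 20, 31, 67, 157, 201, 206, 203, 201, 201, 202, 202, 203, 203, 203, 203, 203, 203, 203, 203, 203, 205, 210, 205, 156, 138, 66, 51, 75, 71, 114, 163, 186, 209, 207, 205, 205, 204, 205, 205, 205, 205, 205, 205, 205, 205, 205, 204, 204, 205, 204, 205, 205, 206, 213, 192, 131, 124, 134, 84, 74, 63, 202, 198, 193, 193]
blob [265.3 164.9] 372 xy [0.4861 0.2218] eqdia 23.3 rect [0.4854 0.2221] [0.0239 0.0225] 60.8
blob [300.3 165.3] 271 xy [0.4967 0.1858] eqdia 19.9 rect [0.4958 0.1859] [0.0194 0.0193] 17.1
blob [331.6 165.4] 192 xy [0.5063 0.1539] eqdia 16.8 rect [0.5062 0.1539] [0.0162 0.0161] 17.5
blob [361.5 165.5] 113 xy [0.5156 0.1232] eqdia 12.9 rect [0.5156 0.1232] [0.012  0.0118] 19.0
blob [316.7 158.2] 4976 xy [0.5089 0.1712] eqdia 84.7 rect [0.5064 0.1741] [0.0416 0.1602] 17.1
```

View pics/conf.png

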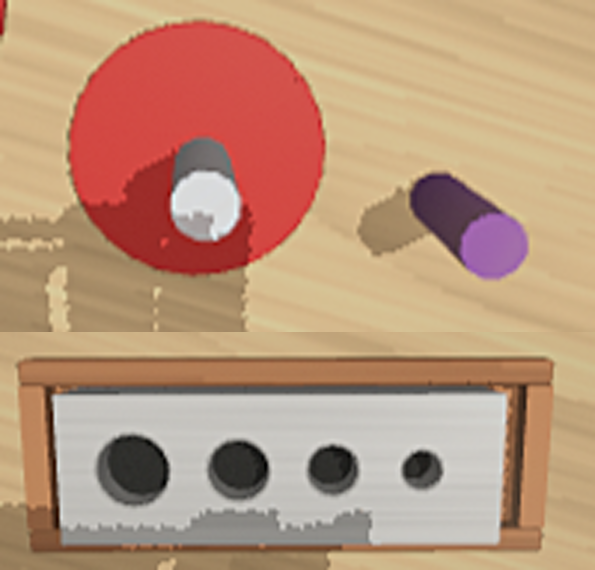

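The punch's top disc measures about 20 mm across, so it goes in the second-largest hole at (300,165), near (0.4965, 0.186). The small mat's bright punch is the one meant, not the purple punch or the one on the larger disc. I'll grasp it now, using the finger gap as a second check on the diameter.

```bash
python3 - <<'E'
from h import *
x,y=.4386,-.2343
arm.reach((x,y,.14),q()); arm.line_to((x,y,.047),speed=.08)
f0=monitor.current_force(); jaws.move_gripper(0.0,30); arm.pause(.2)
print('gap',monitor.current_finger_gap(),monitor.current_finger_force(),f0,monitor.current_force(),monitor.current_eef_pos())
arm.line_to((x,y,.17),speed=.1); arm.pause(.3)
print('lift',monitor.current_finger_gap(),monitor.current_force(),monitor.current_moment(),monitor.current_time_s())
E
```

```text
gap 0.018958276478121035 29.87054855329916 [-0.11770946 -0.14314696  0.13699317] [ 0.30714661 -0.35983694  1.6856412 ] [ 0.4386593  -0.23431694  0.04704372]
lift 0.01948753808473883 [ 0.32549859  0.0456945  -1.89866657] [ 0.06816052 -0.04328998  0.02225072] 10.1417
```

```bash
cat >> h.py <<'E'
E_=np.array([-np.sin(YAW),np.cos(YAW)]); A_=np.array([np.cos(YAW),np.sin(YAW)])
FOOT=.042
def fz(n=4): 
    v=[]
    for _ in range(n): v.append(monitor.current_force()); arm.pause(.01)
    return np.mean(v,0)
def probe(xy,z0,z1,step,lim,base,speed=.03):
    "lower foot from z0 to z1, stop when force change passes lim"
    z=z0
    while z>z1+1e-6:
        z=max(z-step,z1); arm.line_to((*xy,z+FOOT),speed=speed)
        f=fz(2)-base
        if f[2]>lim or np.hypot(f[0],f[1])>lim+3: return z,f,True
    return z,f,False
E
python3 - <<'E'
from h import *
H=np.array([.4966,.1860])
arm.reach((*H,.17),q()); arm.line_to((*H,.062+FOOT),speed=.1); arm.pause(.3)
b=fz(8); print(b); np.save('base',b)
for s,a in ((0,0),(2,0),(-2,0),(0,1.5),(0,-1.5),(2,1.5),(2,-1.5),(-2,1.5),(-2,-1.5),(4,0),(-4,0)):
    xy=H+(s*E_+a*A_)/1e3
    arm.line_to((*xy,.0555+FOOT),speed=.05)
    z,f,hit=probe(xy,.0555,.046,.001,4,b)
    print(s,a,round(z,4),f.round(2),hit,monitor.current_eef_pos().round(4),monitor.current_time_s())
    if not hit: np.save('xy',xy); break
    if monitor.current_time_s()>35: break
    arm.line_to((*monitor.current_eef_pos()[:2],.0555+FOOT),speed=.05)
E
```

```text
[ 0.26042284 -0.47231141 -1.73584987]
0 0 0.046 [-0.97  1.78  0.39] False [0.4966 0.1861 0.088 ] 15.8333
```

```bash
python3 - <<'E'
from h import *
b=np.load('base.npy'); xy=np.load('xy.npy'); z=.046
while z>.0188:
    z-=.001; arm.line_to((*xy,z+FOOT),speed=.03)
    f=fz(2)-b; xy=xy+np.clip(f[:2]*1e-4,-3e-4,3e-4)
    print(round(z,4),f.round(1),xy.round(4),monitor.current_eef_pos()[2].round(4))
    if f[2]>15 or np.hypot(*f[:2])>12: print('stop'); break
np.save('xy',xy); print(monitor.current_finger_gap(),monitor.current_time_s())
E
```

```text
0.045 [-1.2  1.8  0.7] [0.4965 0.1862] 0.0869
0.044 [-0.3  1.3 -0.1] [0.4964 0.1863] 0.0859
0.043 [-0.5  1.4 -0.1] [0.4964 0.1864] 0.0849
0.042 [-0.8  0.5  0. ] [0.4963 0.1865] 0.0839
0.041 [-0.2  0.6 -0.3] [0.4963 0.1866] 0.083
0.04 [-0.5  1.1  0.2] [0.4962 0.1867] 0.0819
0.039 [ 0.  -0.   0.3] [0.4962 0.1867] 0.0809
0.038 [-0.9  0.2  0. ] [0.4962 0.1867] 0.0799
0.037 [0.1 0.9 0.1] [0.4962 0.1868] 0.0789
0.036 [-0.   0.8 -0.1] [0.4962 0.1869] 0.0779
0.035 [-0.3  0.1  0.6] [0.4961 0.1869] 0.0769
0.034 [0.1 0.4 0.5] [0.4961 0.1869] 0.076
0.033 [-0.   0.7  0. ] [0.4961 0.187 ] 0.075
0.032 [-0.9  0.8 -0.3] [0.4961 0.1871] 0.0739
0.031 [-0.6  0.6  0.8] [0.496  0.1871] 0.0731
0.03 [-1.3 -0.1  6.6] [0.4959 0.1871] 0.0726
0.029 [-0.9 -0.3  7. ] [0.4958 0.1871] 0.0716
0.028 [-1.   0.4  7.1] [0.4957 0.1871] 0.0706
0.027 [-0.3 -0.5  6.7] [0.4956 0.1871] 0.0696
0.026 [0.  0.5 7.2] [0.4956 0.1871] 0.0686
0.025 [-0.9 -0.3  7.4] [0.4956 0.1871] 0.0676
0.024 [-0.4  0.5  6.8] [0.4955 0.1871] 0.0666
0.023 [ 0.1 -0.3  6.9] [0.4955 0.1871] 0.0656
0.022 [-0.3 -0.3  7.2] [0.4955 0.1871] 0.0646
0.021 [-0.1 -0.4  7.5] [0.4955 0.187 ] 0.0636
0.02 [-0.2 -0.7  7. ] [0.4955 0.187 ] 0.0627
0.019 [-0.5 -0.7  7.3] [0.4954 0.1869] 0.0617
0.018 [-0.9 -0.2  8.6] [0.4953 0.1869] 0.0609
0.01943474676575437 23.3
```

```bash
python3 - <<'E'
from h import *
b=np.load('base.npy'); xy=np.load('xy.npy'); z=.018
while z>.0135:
    z-=.0004; arm.line_to((*xy,z+FOOT),speed=.02); arm.pause(.1)
    f=fz(3)-b
    print(round(z,4),f.round(1),monitor.current_eef_pos().round(4))
    if f[2]>17 or np.hypot(*f[:2])>12: print('stop'); break
arm.pause(.3); print(monitor.current_time_s())
E
```

```text
0.0176 [-1.3 -0.6 10.8] [0.4964 0.1874 0.0609]
0.0172 [-1.3 -0.6 13.9] [0.4965 0.1874 0.0608]
0.0168 [-2.3 -1.5 16.8] [0.4966 0.1876 0.0608]
0.0164 [-2.3 -1.5 19.5] [0.4967 0.1878 0.0607]
stop
25.1
```

The slug has bottomed: the tool stopped 12 mm below first contact and the force rose. I'll ease off, let go and check.

```bash
python3 - <<'E'
from h import *
p=monitor.current_eef_pos(); arm.line_to((p[0],p[1],.0606),speed=.02); arm.pause(.2)
print(monitor.current_force())
jaws.move_gripper(.045); arm.pause(.2)
arm.line_to((p[0],p[1],.15),speed=.08); arm.line_to((.475,.187,.24),speed=.15); arm.pause(.3)
im,d,c=cap('wrist'); save('end.png',cv2.resize(im[90:250,200:440],None,fx=3,fy=3,interpolation=cv2.INTER_CUBIC))
w=world(c,d); m=(w[...,2]>.07)&(w[...,2]<.13)&(np.hypot(w[...,0]-.4962,w[...,1]-.187)<.03)
q_=w[m]; t=q_[q_[:,2]>np.percentile(q_[:,2],60)]; print(m.sum(),np.percentile(q_[:,2],[50,90,97]),t.mean(0)); print(monitor.current_time_s())
E
```

```text
[-0.89443846 -1.66017174  6.17966603]
356 [0.09523495 0.0962002  0.09660556] [0.49686771 0.18754793 0.09600263]
28.9333
```

View pics/end.png

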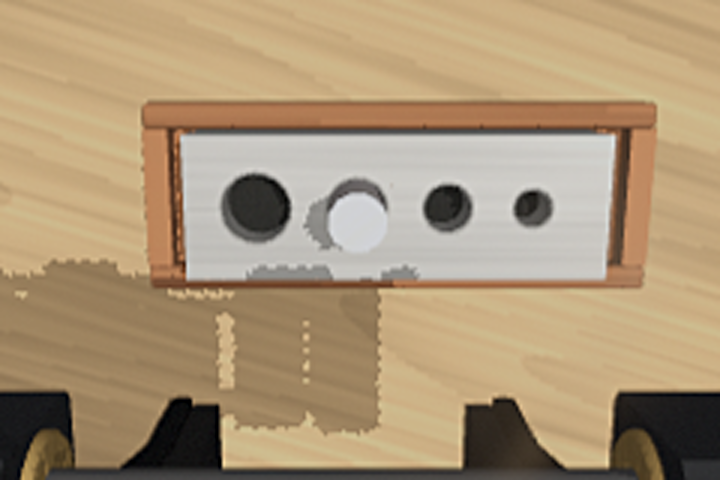

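The picture shows the punch upright in the 20 mm hole at (357,222), with its top about 42 mm above the block and the gripper clear.

```bash
python3 -c "
from h import *
print(order.sign_off())"
```

```text
the job is handed in; nothing more can be done
None
```

The 20 mm punch from the small red mat stands upright in the 20 mm hole, pressed fully home with no more than about 20 N and released; the job was handed in at about 29 s.

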